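# Assemble the tiered praline stand

### The job

Put the praline display stand together on its base where it stands: the large tier first, then the medium tier on it, then the small tier, and last the wooden knob on top, each fully seated on the spigot below and let go before the next. It is china: set each piece down gently, never tip a tier over, and leave the cup and the mug where they are.

Things in the scene. Friction and masses are not known exactly. Their poses are not given: they have to be found in the camera images.
- base: foot of the stand, white china, fixed: square slab 120 x 120 mm, 10 mm high; in its middle a hub 40 mm wide up to a flat shoulder at 24 mm, on it a tapered spigot 24-34 mm (24 mm wide, tip 16). Origin: centre of underside, on the table, z up. The large tier, seated, has its origin 24 mm above this one, on the same axis; any yaw will do for all pieces.
- large_tier: large tier: round white china plate 154 mm across with a 40 mm thick stem (the grip). Origin: centre of underside, z up. Heights in mm: foot ring 0-12 (60 wide, socket below 28 wide, 12 deep), plate 12-18 (lip to 21), stem 18-58 with flat shoulder at 58, tapered spigot 58-68 (24 wide, tip 16). The next piece seats on the shoulder, its origin 58 above this one. 0.36 kg, on the table.
- medium_tier: medium tier: round white china plate 124 mm across with a 40 mm thick stem (the grip). Origin: centre of underside, z up. Heights in mm: foot ring 0-12 (60 wide, socket below 28 wide, 12 deep), plate 12-18 (lip to 21), stem 18-58 with flat shoulder at 58, tapered spigot 58-68 (24 wide, tip 16). The next piece seats on the shoulder, its origin 58 above this one. 0.27 kg, on the table.
- small_tier: small tier: round white china plate 94 mm across with a 40 mm thick stem (the grip). Origin: centre of underside, z up. Heights in mm: foot ring 0-12 (60 wide, socket below 28 wide, 12 deep), plate 12-18 (lip to 21), stem 18-58 with flat shoulder at 58, tapered spigot 58-68 (24 wide, tip 16). The next piece seats on the shoulder, its origin 58 above this one. 0.2 kg, on the table.
- finial: wooden knob that crowns the stand, 58 mm high, standing on the table. Origin: centre of underside, z up. Flange 44 mm wide from 0 to 16 mm with a socket below 28 mm wide and 12 mm deep, round grip 30 mm wide from 16 to 50 mm (take it here), domed top to 58 mm. About 0.06 kg.
- cup: bystander: paper cup with a black lid, 72 mm across, 74 mm high, beyond the stand's pieces; origin at the centre of its underside. Loose; leave it alone.
- mug: bystander: purple mug, 76 mm across without its handle, 85 mm high, beyond the stand's pieces; origin at the centre of its underside, handle towards its +y. Loose; leave it alone.
Things that resemble listed ones, but are neither listed nor needed, are in the scene too. Of the things shaped like the finial, the wooden one is meant. Leave any green look-alike of the small_tier alone.

How it is judged (in metres and radians):
On the way, in this order (a step that is already met when the one before it is completed fails the run):
1. the large tier is seated on the base and let go (horizontal distance between large_tier and base below 0.005 m and z of large_tier in the frame of base between 0.021 and 0.027 m and angle between large_tier's own z axis and vertical below 0.06 rad and contact force between the fingers and large_tier below 0.2 N), for 0.2 s.
2. the medium tier is seated on the large tier and let go (horizontal distance between medium_tier and large_tier below 0.005 m and z of medium_tier in the frame of large_tier between 0.055 and 0.061 m and angle between medium_tier's own z axis and vertical below 0.06 rad and contact force between the fingers and medium_tier below 0.2 N), for 0.2 s.
3. the small tier is seated on the medium tier and let go (horizontal distance between small_tier and medium_tier below 0.005 m and z of small_tier in the frame of medium_tier between 0.055 and 0.061 m and angle between small_tier's own z axis and vertical below 0.06 rad and contact force between the fingers and small_tier below 0.2 N), for 0.2 s.
4. the wooden knob is seated on the small tier and let go (horizontal distance between finial and small_tier below 0.005 m and z of finial in the frame of small_tier between 0.055 and 0.061 m and angle between finial's own z axis and vertical below 0.06 rad and contact force between the fingers and finial below 0.2 N), for 0.2 s.
At the end, for the whole second after the job is handed in: large tier on the base, medium on large, small on medium, knob on small: each within 5 mm of the axis of the piece below, within 3 mm of its fully seated height, tilted less than 0.06 rad, released and at rest; cup and mug within 25 mm of where they began (horizontal distance between large_tier and base below 0.005 m and z of large_tier in the frame of base between 0.021 and 0.027 m and angle between each of large_tier, medium_tier, small_tier, finial's own z axis and vertical below 0.06 rad and linear speed of each of large_tier, medium_tier, small_tier, finial below 0.02 m/s and angular speed of each of large_tier, medium_tier, small_tier, finial below 0.15 rad/s and horizontal distance between medium_tier and large_tier below 0.005 m and z of medium_tier in the frame of large_tier between 0.055 and 0.061 m and horizontal distance between small_tier and medium_tier below 0.005 m and z of small_tier in the frame of medium_tier between 0.055 and 0.061 m and horizontal distance between finial and small_tier below 0.005 m and z of finial in the frame of small_tier between 0.055 and 0.061 m and distance of each of cup, mug from where it was at the start of the episode below 0.025 m); the robot touches nothing.
It fails at once if the cup or the mug is pushed more than 25 mm from its place (distance of any of cup, mug from where it was at the start of the episode above 0.025 m).
It fails at once if a tier is tipped by more than 0.5 rad (angle between any of large_tier, medium_tier, small_tier's own z axis and vertical above 0.5 rad).
It fails at once if a piece is banged or pressed onto the one below with more than 60 N (contact force between large_tier and base above 60 N or contact force between medium_tier and large_tier above 60 N or contact force between small_tier and medium_tier above 60 N or contact force between finial and small_tier above 60 N).
It also fails if it takes over 122 s, if anything falls off the work surface, if the arm or the gripper's body presses on something with over 40 N, if the wrist force passes 120 N, or if a joint passes its speed limit or range.

### The arm

A 6-joint arm with a two-finger parallel gripper is mounted at the origin on the work surface. World frame = base frame: x ahead of the robot, y to its left, z up, the work surface at z = 0. Lengths are in m, angles in degrees, forces in N, time in s.
With the tool pointing down it reaches from about 0.3 to 0.825 m from the base axis. Payload 5.4 kg.
Tool frame: the origin (TCP) lies at the very end of the fingers, on their centre line; the grasp point (between the pads) lies 19 mm behind it; z points along the fingers, y is the direction in which the jaws open and shut (so a half turn about z gives the same grasp; the last joint's range is limited). The gripper opens to 92 mm and grips with 3 to 60 N. Pads are 20 mm wide; open, the fingers measure 128 mm over their backs; the gripper's body (75 mm by 189 mm) begins 69 mm behind the grasp point.
Start: joints at [-81.137, 9.076, 91.501, -0, 79.423, -12.038], TCP at [0.205, -0.537, 0.215] pointing down, gripper open.
Joint ranges: [-166.64, 166.64], [-54.1, 131.32], [10.49, 154.53], [-73.88, 253.88], [9.74, 151.15], [-171.62, 171.62]. Speed limits (degrees/s): [147.25, 147.25, 180, 180, 180, 180].

### API

Orientations are given as [roll, pitch, yaw] about the fixed x, y, z axes, in that order (R = Rz(yaw) Ry(pitch) Rx(roll)).
In Python, from workcell import goto, line_to, goto_joints, command_gripper, hold, solve_ik, capture, calibration, MotionError, hand_in, read_time_s, read_joint_pos, read_qd, read_effort, read_ee_pos, read_ee_rot, read_contact_force, read_torque, read_grip_width gives the robot as it stands. Calls block until the motion is done:
- goto(position, orientation): joint-space move of the TCP to a pose.
- line_to(position, frame=None, rate=0.15, force_limit=None): straight line of the TCP; frame=None keeps the orientation; rate is the mean speed in m/s. With force_limit (N) it stops when the force on the tool has changed by that much, and returns True; else False.
- goto_joints(angles): joint-space move.
- command_gripper(opening, grip_force=None): finger opening in m; grip_force is the grip in N (None keeps the last); returns when the fingers have stopped.
- hold(seconds).
- solve_ik(position, orientation): joint angles nearest the present ones, or None.
- capture(name): name is "scene" or "top" or "wrist"; returns (picture, depth): 400x640x3 uint8, red, green, blue; 400x640 float32, m along the optical axis (not along the pixel's ray), 0 where there is no reading.
- calibration(name): a dict with "K" (3x3 intrinsics, pixels), "distortion" ([k1, k2, p1, p2, k3] as OpenCV has them; the pictures are not rectified), "world_from_camera" (4x4, takes a point from camera to world coordinates). Camera axes: x right, y down, z forward; pixel columns grow to the right and rows downward; lengths in m; the calibration is good to about 2 mm. A picture is of the moment at which its call begins: read the wrist's pose just before it. calibration takes no time and is no camera call; for the wrist camera it gives the pose at the moment of the call.
A pose or a line that the arm cannot do raises MotionError and nothing moves.
- hand_in(): hands the job in, once; it reports no verdict.
Readings, each from a call of its own:
- read_time_s(): time.
- read_joint_pos(): joint angles.
- read_qd(): joint speeds.
- read_effort(): joint torques, N m.
- read_ee_pos(): TCP position.
- read_ee_rot(): TCP orientation.
- read_contact_force(): force on the tool from outside, world axes, zero at the start.
- read_torque(): the same for the moment, N m.
- read_grip_width(): finger opening in m.
Only numpy, scipy, OpenCV 4.12 (cv2) and the standard library are available. Lean on these libraries where they do the work, as an engineer would, in place of code of your own. Each camera call takes 0.05 s, during which the arm holds its last target.

## Working session

There is one attempt and no reset: what is moved stays moved. The work goes in short steps, each a Python script; the robot and the scene stay as the last script left them, time stands still between calls to the robot, and variables do not carry over. Pictures are saved under pics/ and viewed, and the job is handed in when it is done.

```bash
ls; mkdir -p pics
python3 - <<'E'
from workcell import *
import cv2,numpy as np
for n in ["scene","top","wrist"]:
    p,d=capture(n); cv2.imwrite(f"pics/{n}0.png",p[:,:,::-1]); np.savez(f"{n}0.npz",p=p,d=d,T=calibration(n)["world_from_camera"])
    c=calibration(n); print(n,np.round(c["K"],1).tolist(),c["distortion"],np.round(c["world_from_camera"],3).tolist(),d.min(),d.max())
print(read_time_s(),read_ee_rot(),read_grip_width())
E
```

```text
pics
scene [[433.5, 0.0, 324.1], [0.0, 433.5, 200.9], [0.0, 0.0, 1.0]] [-0.10403408  0.          0.          0.          0.        ] [[0.863, 0.286, -0.417, 1.06], [0.506, -0.484, 0.714, -0.841], [0.002, -0.827, -0.562, 0.714], [0.0, 0.0, 0.0, 1.0]] 0.0 3.9810402
top [[467.4, 0.0, 318.3], [0.0, 467.4, 206.0], [0.0, 0.0, 1.0]] [-0.05018448  0.          0.          0.          0.        ] [[-0.006, -0.997, 0.077, 0.484], [-1.0, 0.007, 0.006, -0.018], [-0.007, -0.077, -0.997, 1.266], [0.0, 0.0, 0.0, 1.0]] 0.0 2.092557
wrist [[287.1, 0.0, 324.3], [0.0, 287.1, 196.3], [0.0, 0.0, 1.0]] [-0.00465236  0.          0.          0.          0.        ] [[0.356, -0.896, -0.267, 0.281], [-0.935, -0.342, -0.099, -0.508], [-0.002, 0.285, -0.959, 0.384], [0.0, 0.0, 0.0, 1.0]] 0.0 1.4589024
0.15 [-1.79919169e+02 -1.65466368e-02  2.09031309e+01] 0.09182198752061334
```

View pics/top0.png

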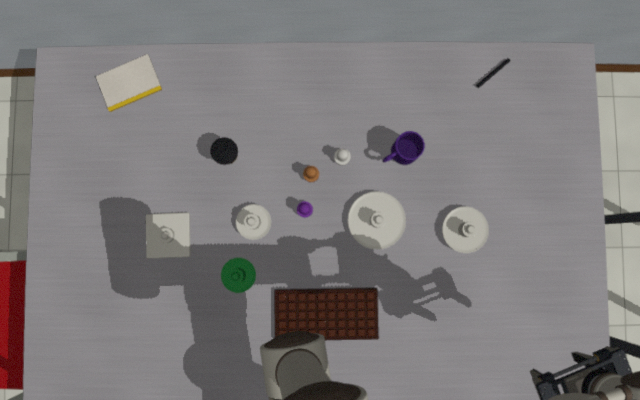

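View pics/scene0.png

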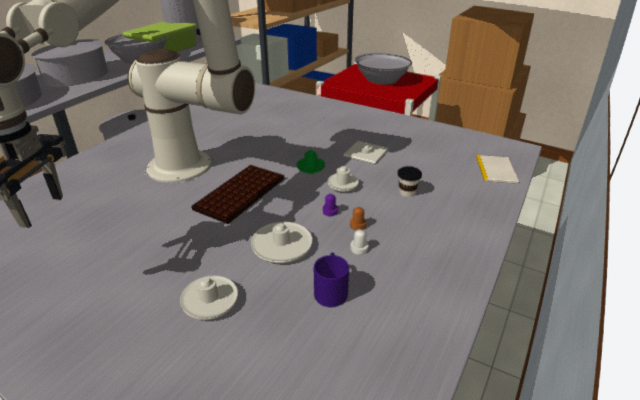

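View pics/wrist0.png

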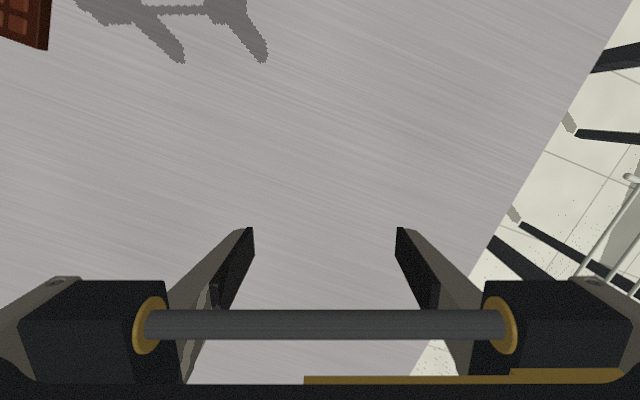

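```bash
cat > h.py <<'E'
import numpy as np,cv2
from workcell import calibration
def cloud(name,p,d,T=None):
    c=calibration(name); K=np.array(c["K"]); D=np.array(c["distortion"]); T=np.array(c["world_from_camera"]) if T is None else T
    v,u=np.mgrid[0:400,0:640]
    n=cv2.undistortPoints(np.stack([u,v],-1).reshape(-1,1,2).astype(np.float64),K,D).reshape(400,640,2)
    P=np.stack([n[...,0]*d,n[...,1]*d,d],-1)
    W=P@T[:3,:3].T+T[:3,3]; W[d<=0]=np.nan
    return W
E
python3 - <<'E'
from h import *
z=np.load("top0.npz"); W=cloud("top",z["p"],z["d"])
t=W[100:130,200:380].reshape(-1,3); print("table",np.nanmedian(t[:,2]),np.nanstd(t[:,2]))
objs=dict(base=(168,235),small=(253,221),large=(377,220),med=(465,230),fin=(311,174),finw=(343,157),finp=(305,209),green=(238,275),cup=(224,151),mug=(408,148))
for k,(u,v) in objs.items():
    r=36
    Q=W[max(0,v-r):v+r,u-r:u+r].reshape(-1,3)
    c0=W[v,u]
    m=(Q[:,2]>0.006)&(np.hypot(*(Q[:,:2]-c0[:2]).T)<0.1)
    A=Q[m]
    if k.startswith("fin"): A=A[np.hypot(*(A[:,:2]-c0[:2]).T)<0.035]
    (cx,cy),rad=cv2.minEnclosingCircle(A[:,:2].astype(np.float32))
    out=[]
    for lo,hi in [(0.006,.03),(.05,.063),(.06,.08)]:
        B=A[(A[:,2]>lo)&(A[:,2]<hi)&(np.hypot(*(A[:,:2]-c0[:2]).T)<(0.03 if lo>.03 else .1))]
        if len(B)>3:
            (x,y),rr=cv2.minEnclosingCircle(B[:,:2].astype(np.float32)); out.append((len(B),round(x,4),round(y,4),round(rr*1e3,1),*np.round(B.mean(0),4).tolist()))
    print(k,c0.round(3),"enc",round(cx,4),round(cy,4),round(rad*1e3,1),"zmax",np.nanmax(A[:,2]).round(4)); [print("   ",o) for o in out]
s=cv2.resize(z["p"][130:300,140:500],None,fx=2.2,fy=2.2,interpolation=cv2.INTER_CUBIC); cv2.imwrite("pics/topcrop.png",s[:,:,::-1])
E
```

```text
table -1.6533374481930707e-05 0.002547834982244982
base [0.504 0.389 0.033] enc 0.5075 0.3861 95.5 zmax 0.0398
    (1778, 0.5075, 0.3861, 95.5, 0.5043, 0.3982, 0.0113)
small [0.539 0.158 0.065] enc 0.5403 0.1588 98.0 zmax 0.0719
    (793, 0.5403, 0.1588, 98.0, 0.5384, 0.1624, 0.0182)
    (136, 0.5377, 0.1635, 19.9, 0.537, 0.1623, 0.0579)
    (81, 0.5393, 0.163, 18.8, 0.538, 0.163, 0.0648)
large [ 0.539 -0.161  0.067] enc 0.5433 -0.1658 94.8 zmax 0.0728
    (2380, 0.5433, -0.1658, 94.8, 0.5407, -0.1658, 0.0182)
    (134, 0.5399, -0.1655, 20.0, 0.5395, -0.1648, 0.0578)
    (77, 0.5394, -0.1653, 18.1, 0.5385, -0.1652, 0.0648)
med [ 0.512 -0.391  0.056] enc 0.5106 -0.3895 95.1 zmax 0.0711
    (1450, 0.5106, -0.3895, 95.1, 0.514, -0.4014, 0.0184)
    (137, 0.5159, -0.4016, 20.4, 0.5149, -0.3991, 0.058)
    (89, 0.5156, -0.4017, 19.5, 0.517, -0.3996, 0.0646)
fin [0.66  0.008 0.059] enc 0.6641 0.0078 27.9 zmax 0.0611
    (108, 0.6641, 0.0078, 27.9, 0.6626, 0.0082, 0.0159)
    (87, 0.6668, 0.0091, 14.4, 0.6668, 0.0091, 0.0552)
finw [ 0.706 -0.076  0.053] enc 0.7138 -0.0753 22.3 zmax 0.0627
 
[... 265 characters left out ...]
, 0.0257, 0.0153)
    (92, 0.5713, 0.0264, 14.5, 0.5709, 0.026, 0.0551)
green [0.401 0.196 0.065] enc 0.401 0.1961 98.7 zmax 0.0723
    (808, 0.401, 0.1961, 98.7, 0.4001, 0.2025, 0.0185)
    (139, 0.3992, 0.2036, 20.2, 0.3992, 0.2028, 0.0581)
    (86, 0.3977, 0.2015, 18.6, 0.3991, 0.2037, 0.0647)
cup [0.721 0.233 0.072] enc 0.728 0.2225 92.9 zmax 0.0816
    (32, 0.728, 0.2225, 92.9, 0.7209, 0.2193, 0.0101)
    (414, 0.7206, 0.2334, 30.0, 0.7204, 0.2334, 0.0736)
mug [ 0.738 -0.256  0.006] enc 0.7386 -0.2561 98.6 zmax 0.0911
    (249, 0.7386, -0.2561, 98.6, 0.7336, -0.2487, 0.0131)
    (37, 0.7407, -0.2584, 29.1, 0.7484, -0.2681, 0.0562)
    (58, 0.7408, -0.2588, 28.8, 0.7492, -0.2665, 0.0709)
```

View pics/topcrop.png

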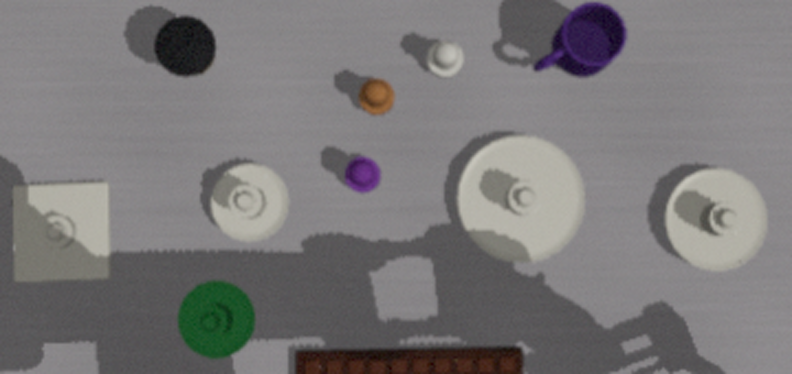

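```bash
cat >> h.py <<'E'
def ray(name,uv,z,T=None):
    c=calibration(name); K=np.array(c["K"]); D=np.array(c["distortion"]); T=np.array(c["world_from_camera"]) if T is None else T
    n=cv2.undistortPoints(np.asarray(uv,float).reshape(-1,1,2),K,D).reshape(-1,2)
    dirs=np.c_[n,np.ones(len(n))]@T[:3,:3].T
    s=(z-T[2,3])/dirs[:,2]
    return T[:3,3]+dirs*s[:,None]
def blob(Wz,seed,th):
    m=(np.nan_to_num(cv2.medianBlur(np.nan_to_num(Wz).astype(np.float32),5))>th).astype(np.uint8)
    n,l=cv2.connectedComponents(m)
    return (l==l[seed[1],seed[0]]).astype(np.uint8)
def outline(name,m,z,T=None):
    cs,_=cv2.findContours(m,cv2.RETR_EXTERNAL,cv2.CHAIN_APPROX_NONE); c=max(cs,key=cv2.contourArea).reshape(-1,2)
    return ray(name,c,z,T)[:,:2]
E
python3 - <<'E'
from h import *
z=np.load("top0.npz"); W=cloud("top",z["p"],z["d"])
for k,s,zz,th in [("large",(377,220),.021,.009),("med",(465,230),.021,.009),("small",(253,221),.021,.009),("base",(168,235),.010,.005),("fin",(311,174),.016,.008),("cup",(224,151),.074,.02)]:
    m=blob(W[...,2],s,th); o=outline("top",m,zz)
    off=np.array([0.55,0]); e=cv2.fitEllipse(((o-off)*1000).astype(np.float32))
    r=cv2.minAreaRect(((o-off)*1000).astype(np.float32))
    vv,uu=np.nonzero(m); ce=ray("top",[[uu.mean(),vv.mean()]],zz)[0]
    print(k,m.sum(),"ell",(np.array(e[0])/1000+off).round(4),np.round(e[1],1),"rect",(np.array(r[0])/1000+off).round(4),np.round(r[1],1),round(r[2],1),"cen",ce.round(4))
# hub of base
d=W[...,2]; B=W[225:245,155:180].reshape(-1,3)
for lo,hi in[(.018,.028),(.028,.04)]:
    q=B[(B[:,2]>lo)&(B[:,2]<hi)]; print(len(q),q.mean(0).round(4),cv2.minEnclosingCircle(q[:,:2].astype(np.float32)))
E
```

```text
large 2574 ell [ 0.5407 -0.1658] [149.  151.8] rect [ 0.5414 -0.1654] [152.3 149.5] 89.6 cen [ 0.5404 -0.1657  0.021 ]
med 1674 ell [ 0.5143 -0.4021] [119.  123.9] rect [ 0.5143 -0.4018] [122.8 120.8] 62.1 cen [ 0.5141 -0.402   0.021 ]
small 959 ell [0.5379 0.1638] [91.1 91.2] rect [0.538  0.1644] [91.3 90.4] 44.9 cen [0.5378 0.1638 0.021 ]
base 1900 ell [0.5047 0.3988] [134.7 136.9] rect [0.5045 0.3981] [117.9 118. ] 1.1 cen [0.5043 0.3985 0.01  ]
fin 205 ell [0.6675 0.009 ] [41.3 41.7] rect [0.6673 0.0092] [42.6 41.1] 26.1 cen [0.6674 0.009  0.016 ]
cup 612 ell [0.7203 0.2338] [68.7 72.9] rect [0.7203 0.2343] [70.8 68.4] 89.5 cen [0.7201 0.2337 0.074 ]
116 [0.5057 0.397  0.0239] ((0.5051053166389465, 0.3975028097629547), 0.02018975093960762)
59 [0.5052 0.3968 0.0328] ((0.5056158900260925, 0.4013352394104004), 0.015410983934998512)
```

```bash
cat >> h.py <<'E'
from workcell import *
O=[180,0,90]
def st(s=""):
    print(s,"t",round(read_time_s(),2),"p",np.round(read_ee_pos(),4),"w",round(read_grip_width()*1e3,1),"F",np.round(read_contact_force(),1))
def save(name,tag):
    T=np.array(calibration(name)["world_from_camera"]); p,d=capture(name); cv2.imwrite(f"pics/{name}_{tag}.png",p[:,:,::-1]); np.savez(f"{name}_{tag}.npz",p=p,d=d,T=T)
E
python3 - <<'E'
from h import *
for p in [(.5407,-.1658,.2),(.5143,-.402,.2),(.538,.164,.2),(.6674,.009,.2),(.5045,.3982,.3),(.5045,.3982,.05)]:
    print(p,np.round(solve_ik(p,O),1))
goto([.5407,-.1658,.20],O); st()
save("wrist","L")
E
```

```text
(0.5407, -0.1658, 0.2) [-29.3   8.3  94.    0.   77.7 -29.3]
(0.5143, -0.402, 0.2) [-48.6  21.   78.8   0.   80.1 -48.6]
(0.538, 0.164, 0.2) [ 4.6  7.9 94.5 -0.  77.6  4.6]
(0.6674, 0.009, 0.2) [-9.6 23.2 76.   0.  80.8 -9.6]
(0.5045, 0.3982, 0.3) [27.5 16.9 72.8 -0.  90.3 27.5]
(0.5045, 0.3982, 0.05) [27.5 28.3 87.1 -0.  64.6 27.5]
 t 1.97 p [ 0.5405 -0.1668  0.2   ] w 92.1 F [-0.3 -0.5  0.2]
```

View pics/wrist_L.png

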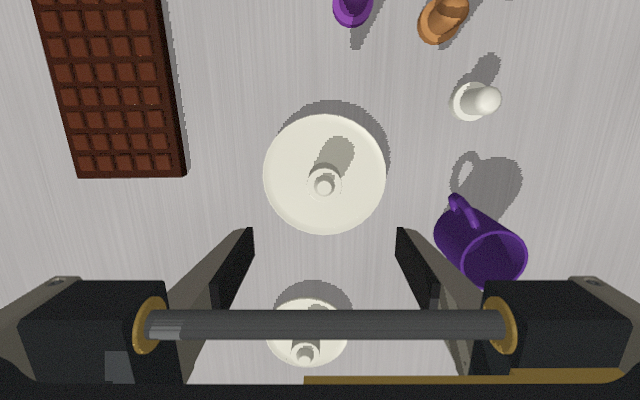

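```bash
cat >> h.py <<'E'
def meas(name,tag,seed,zz,th):
    z=np.load(f"{name}_{tag}.npz"); W=cloud(name,z["p"],z["d"],z["T"])
    m=blob(W[...,2],seed,th); o=outline(name,m,zz,z["T"])
    off=np.array([0.55,0]); e=cv2.fitEllipse(((o-off)*1000).astype(np.float32))
    c=np.array(e[0])/1000+off
    print("meas",c.round(4),np.round(e[1],1),m.sum()); return c
E
python3 - <<'E'
from h import *
meas("wrist","L",(324,174),.021,.009)
z=np.load("wrist_L.npz"); W=cloud("wrist",z["p"],z["d"],z["T"]); B=W[165:205,300:345].reshape(-1,3); q=B[B[:,2]>.062]; print(len(q),q.mean(0))
print(W[60:100,250:300,2].mean()); st()
E
```

```text
meas [ 0.5409 -0.1657] [152.3 152.4] 11702
316 [ 0.54088053 -0.16461302  0.06669305]
nan
 t 2.02 p [ 0.5405 -0.1668  0.2001] w 91.5 F [-0.6 -0.4 -0.4]
```

Run:
```python
from h import *
for i in range(4): print(np.round(read_ee_pos(),4),np.round(read_joint_pos(),3)); 
print(np.round(solve_ik([.5407,-.1658,.2],O),3))
line_to([.5408,-.1657,.07],rate=.12); st("mid")
print(line_to([.5408,-.1657,.027],rate=.05,force_limit=8)); st("down")
command_gripper(.03,grip_force=30); st("grip"); save("wrist","Lg")
```

```text
[ 0.5405 -0.1668  0.2001] [-2.9384e+01  8.3230e+00  9.4010e+01 -1.2000e-02  7.7656e+01 -2.9283e+01]
[ 0.5405 -0.1668  0.2001] [-2.9384e+01  8.3230e+00  9.4010e+01 -1.2000e-02  7.7656e+01 -2.9283e+01]
[ 0.5405 -0.1668  0.2001] [-2.9384e+01  8.3230e+00  9.4010e+01 -1.2000e-02  7.7656e+01 -2.9283e+01]
[ 0.5405 -0.1668  0.2001] [-2.9384e+01  8.3230e+00  9.4010e+01 -1.2000e-02  7.7656e+01 -2.9283e+01]
[-29.288   8.319  94.022   0.     77.659 -29.288]
mid t 3.25 p [ 0.5415 -0.1661  0.0709] w 91.9 F [ 0.1 -0.   0.4]
False
down t 4.26 p [ 0.5411 -0.1658  0.0273] w 92.1 F [-0.5  0.3  0.1]
grip t 5.09 p [ 0.5407 -0.1657  0.027 ] w 39.4 F [-0.8 -0.4  1.6]
```

```bash
cat >> h.py <<'E'
def place(x,y,zs,tag,gf=8,opening=.06,zsafe=None):
    # zs = TCP z when seated
    line_to([x,y,zs+.03],rate=.12); hold(.3); st("above")
    r=line_to([x,y,zs+.012],rate=.04,force_limit=gf); st(f"tip {r}")
    r=line_to([x,y,zs+.001],rate=.02,force_limit=gf); st(f"seat {r}")
E
python3 - <<'E'
from h import *
line_to([.5408,-.1657,.13],rate=.12); st("lift"); 
goto([.5045,.3982,.13],O); hold(.3); st("over base"); save("wrist","Lb"); save("scene","Lb")
E
```

```text
lift t 6.15 p [ 0.5401 -0.1653  0.1289] w 39.4 F [-0.3  0.3 -2.9]
over base t 8.48 p [0.5048 0.3978 0.13  ] w 39.2 F [ 0.2 -0.2 -3. ]
```

View pics/wrist_Lb.png

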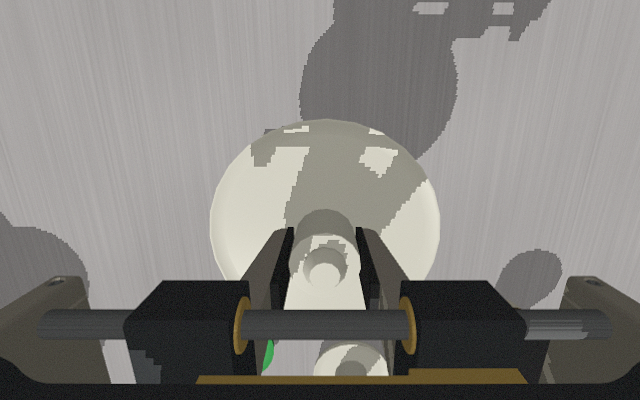

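View pics/scene_Lb.png

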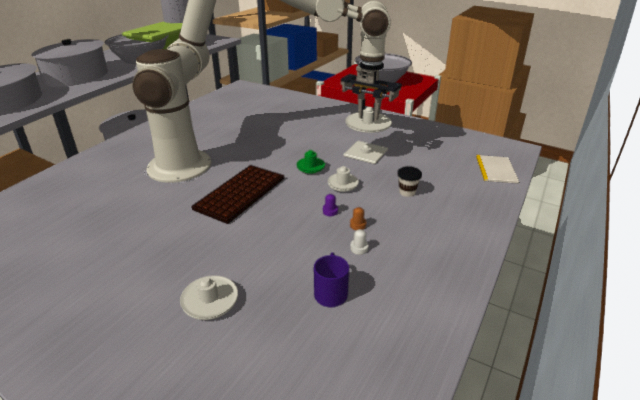

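Run:
```python
from h import *
place(.5045,.3981,.051,"L")
```

```text
above t 9.44 p [0.505  0.3984 0.082 ] w 39.5 F [-0.5 -0.3 -2.6]
tip False t 10.04 p [0.5044 0.398  0.0627] w 39.1 F [-0.8  0.1 -3.3]
seat False t 10.74 p [0.5045 0.3981 0.052 ] w 39.8 F [-0.9  0.3 -3.7]
```

Run:
```python
from h import *
print(line_to([.5045,.3981,.048],rate=.01,force_limit=4)); st("seat")
command_gripper(.060,grip_force=30); st("open"); hold(.3)
line_to([.5045,.3981,.20],rate=.15); st(); save("wrist","Ls"); save("top","Ls")
```

```text
True
seat t 11.02 p [0.5047 0.3984 0.051 ] w 39.1 F [ 0.7 -0.6  5.8]
open t 11.5 p [0.5028 0.3974 0.0485] w 60.0 F [ 0.1 -0.1 -1.1]
 t 12.96 p [0.5038 0.3977 0.1986] w 59.9 F [-0.1 -0.  -0. ]
```

View pics/wrist_Ls.png

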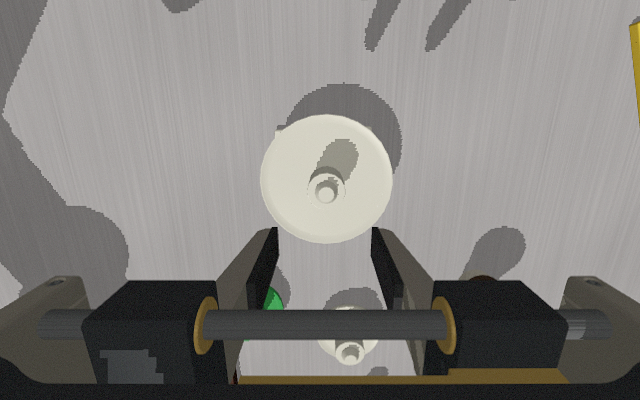

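View pics/top_Ls.png

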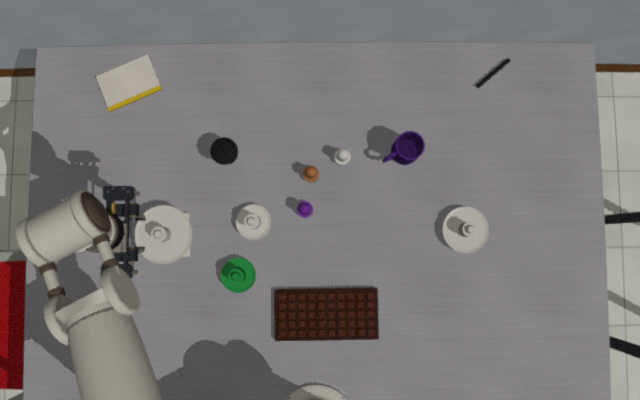

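Run:
```python
from h import *
meas("wrist","Ls",(300,150),.045,.03)
z=np.load("wrist_Ls.npz"); W=cloud("wrist",z["p"],z["d"],z["T"]); B=W[165:215,290:360].reshape(-1,3); q=B[(B[:,2]>.087)]; print(len(q),q.mean(0),np.nanmedian(W[140:160,300:320,2]))
line_to([.5045,.3981,.25],rate=.2)
goto([.5143,-.402,.2],O); hold(.2); st(); save("wrist","M")
```

```text
meas [0.4958 0.1977] [414.7 872.7] 82960
336 [0.50575565 0.39949943 0.09104517] 0.04231997221016562
 t 16.48 p [ 0.5146 -0.4016  0.2001] w 59.7 F [0.3 0.4 0.2]
```

View pics/wrist_M.png

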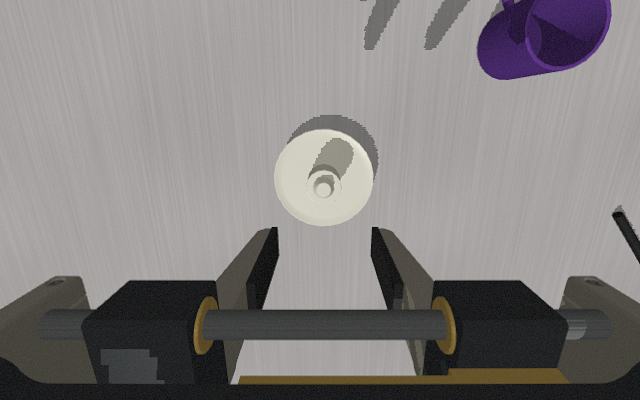

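```bash
cat >> h.py <<'E'
def blob(Wz,seed,th,hi=9):
    f=cv2.medianBlur(np.nan_to_num(Wz).astype(np.float32),5)
    m=((f>th)&(f<hi)).astype(np.uint8)
    n,l=cv2.connectedComponents(m)
    return (l==l[seed[1],seed[0]]).astype(np.uint8)
def meas(name,tag,seed,zz,th,hi=9):
    z=np.load(f"{name}_{tag}.npz"); W=cloud(name,z["p"],z["d"],z["T"])
    m=blob(W[...,2],seed,th,hi); o=outline(name,m,zz,z["T"])
    off=np.array([0.55,0]); e=cv2.fitEllipse(((o-off)*1000).astype(np.float32))
    c=np.array(e[0])/1000+off
    print("meas",c.round(4),np.round(e[1],1),m.sum()); return c
E
python3 - <<'E'
from h import *
meas("wrist","Ls",(300,150),.045,.03,.105)
c=meas("wrist","M",(310,160),.021,.009,.08)
meas("top","Ls",(180,220),.045,.03,.07)
E
```

```text
meas [0.5058 0.3981] [152.4 152.7] 13417
meas [ 0.5143 -0.4029] [122.3 122.5] 7523
meas [0.5065 0.3985] [148.2 150.9] 2370
```

Run:
```python
from h import *
x,y=.5143,-.4027
line_to([x,y,.07],rate=.15)
print(line_to([x,y,.027],rate=.05,force_limit=8)); st("down")
command_gripper(.03,grip_force=30); st("grip")
line_to([x,y,.16],rate=.15); st("lift")
goto([.35,0,.25],O) if False else None
goto([.5056,.3981,.2],O); hold(.3); st("over"); save("wrist","Mb")
```

```text
False
down t 18.56 p [ 0.5146 -0.403   0.0275] w 60.1 F [ 0.6 -1.  -0. ]
grip t 19.0 p [ 0.5143 -0.4028  0.0273] w 39.2 F [-0.6 -0.1  1. ]
lift t 20.03 p [ 0.5136 -0.4019  0.1583] w 39.3 F [ 0.3 -0.6 -3.1]
over t 23.16 p [0.5058 0.3979 0.2   ] w 39.5 F [-0.5  0.4 -3. ]
```

View pics/wrist_Mb.png

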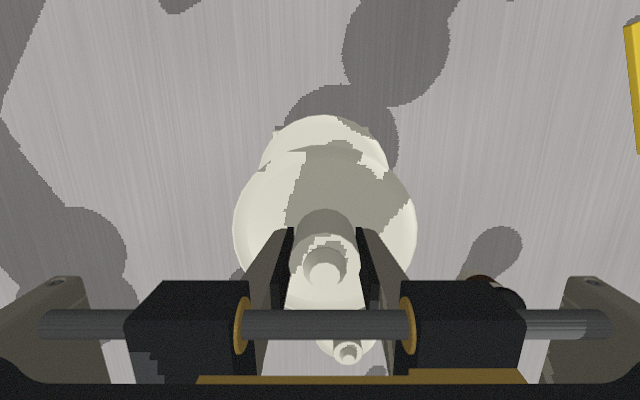

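Medium tier is held level at its stem (spigot at ~(325,268)), large tier seated below. Seated TCP height will be 24+58+27 = 109 mm.

```bash
cat >> h.py <<'E'
def seat(x,y,zs):
    place(x,y,zs,"")
    r=line_to([x,y,zs-.003],rate=.01,force_limit=4); st(f"contact {r}")
def release(x,y,zs,zup):
    z=read_ee_pos()
    command_gripper(.060,grip_force=30); hold(.3); st("open")
    line_to([x,y,zup],rate=.15); hold(.2); st("up")
E
python3 - <<'E'
from h import *
seat(.5056,.3981,.109)
E
```

```text
above t 24.17 p [0.506  0.3983 0.1398] w 39.8 F [ 0.7 -1.  -3.5]
tip False t 24.77 p [0.5055 0.398  0.1208] w 39.3 F [-0.  -0.2 -2.9]
seat False t 25.47 p [0.5056 0.3981 0.11  ] w 38.8 F [-0.1 -0.9 -2.9]
contact True t 25.73 p [0.5058 0.3982 0.1092] w 39.2 F [-0.3 -0.1  5.7]
```

Run:
```python
from h import *
release(.5056,.3981,.109,.26); save("wrist","Ms")
z=np.load("wrist_Ms.npz"); W=cloud("wrist",z["p"],z["d"],z["T"]); print(np.nanmedian(W[140:155,300:320,2]))
```

```text
open t 26.51 p [0.5045 0.3975 0.1072] w 60.1 F [0.8 1.4 0.7]
up t 27.88 p [0.5052 0.3979 0.2589] w 60.3 F [-1.2  0.6  0.5]
0.10038889528071912
```

View pics/wrist_Ms.png

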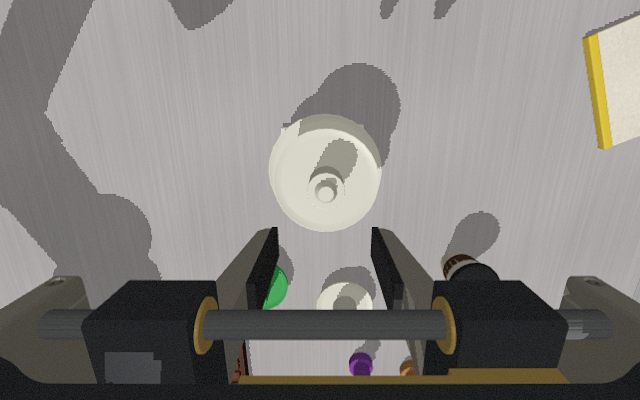

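Run:
```python
from h import *
meas("wrist","Ms",(300,150),.103,.088,.16)
line_to([.5056,.3981,.27],rate=.2)
goto([.538,.164,.2],O); hold(.2); st(); save("wrist","S")
meas("wrist","S",(315,160),.021,.009,.08)
```

```text
meas [0.5069 0.3981] [122.5 122.7] 8565
 t 29.35 p [0.5382 0.1652 0.2005] w 59.9 F [-0.6 -0.1 -0.5]
meas [0.5382 0.1636] [92.3 92.4] 4289
```

View pics/wrist_S.png

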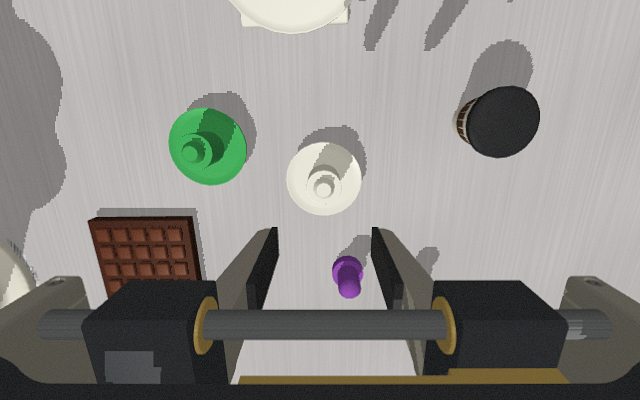

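Run:
```python
from h import *
x,y=.5382,.1637
line_to([x,y,.07],rate=.15)
print(line_to([x,y,.027],rate=.05,force_limit=8)); st("down")
command_gripper(.03,grip_force=30); st("grip")
line_to([x,y,.26],rate=.15); st("lift")
goto([.5064,.3981,.26],O); hold(.3); st("over"); save("wrist","Sb")
```

```text
False
down t 31.43 p [0.5386 0.1637 0.0274] w 60.1 F [ 0.6 -0.5  0.1]
grip t 31.87 p [0.5383 0.1637 0.0272] w 39.6 F [-1.1 -0.9  1.7]
lift t 33.57 p [0.5376 0.1636 0.2588] w 39.2 F [-0.1 -0.6 -2.4]
over t 34.81 p [0.507  0.3971 0.2602] w 39.5 F [-0.   0.1 -1.6]
```

View pics/wrist_Sb.png

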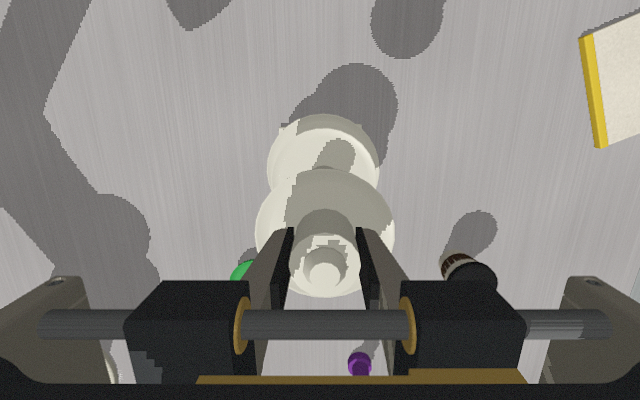

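Small tier is held level, spigot at ~(325,268). Seated TCP height 140+27 = 167 mm.

Run:
```python
from h import *
seat(.5064,.3981,.167)
```

```text
above t 35.83 p [0.5068 0.3983 0.1978] w 39.3 F [ 0.1 -0.3 -1.8]
tip False t 36.43 p [0.5063 0.3981 0.1788] w 39.5 F [-0.9 -0.2 -1.7]
seat False t 37.13 p [0.5064 0.3981 0.168 ] w 39.1 F [-0.   0.  -3.6]
contact True t 37.4 p [0.5066 0.3982 0.1672] w 39.7 F [ 0.4 -0.1  5. ]
```

Run:
```python
from h import *
release(.5064,.3981,.167,.32); save("wrist","Ss"); save("scene","Ss")
z=np.load("wrist_Ss.npz"); W=cloud("wrist",z["p"],z["d"],z["T"]); print(np.nanmedian(W[140:155,300:320,2]))
meas("wrist","Ss",(310,155),.161,.148,.22)
goto([.6674,.009,.2],O); hold(.2); st(); save("wrist","F")
```

```text
open t 38.18 p [0.5056 0.3977 0.1653] w 59.8 F [ 0.3 -0.1 -0.2]
up t 39.57 p [0.5061 0.3979 0.319 ] w 60.1 F [ 0.6 -0.   0.9]
0.15844517907224032
meas [0.5077 0.3981] [92.4 92.7] 4847
 t 41.48 p [0.6675 0.01   0.2004] w 60.1 F [0.4 0.1 0.2]
```

View pics/wrist_Ss.png

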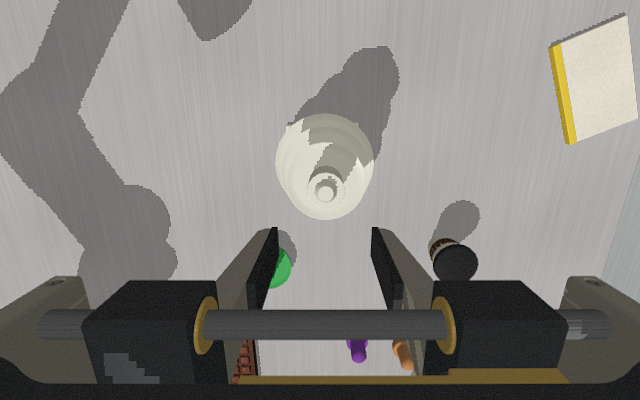

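View pics/wrist_F.png

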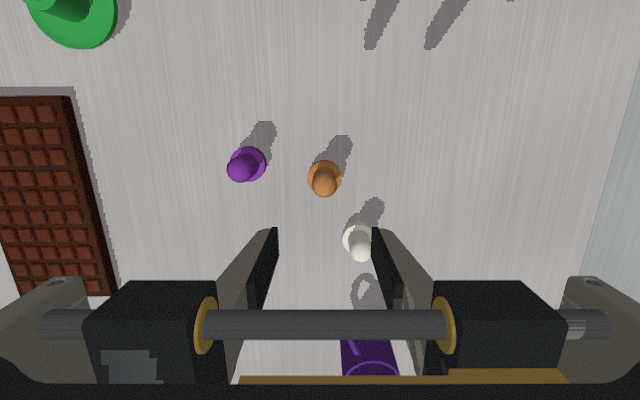

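Run:
```python
from h import *
z=np.load("wrist_F.npz"); W=cloud("wrist",z["p"],z["d"],z["T"])
cv2.imwrite("pics/Fcrop.png",cv2.resize(z["p"][110:270,200:400],None,fx=4,fy=3.7,interpolation=cv2.INTER_CUBIC)[:,:,::-1])
B=W[150:205,300:350].reshape(-1,3); B=B[B[:,2]>.008]
for lo,hi in[(.008,.022),(.022,.045),(.045,.07)]:
    q=B[(B[:,2]>lo)&(B[:,2]<hi)]; c,r=cv2.minEnclosingCircle(q[:,:2].astype(np.float32)); print(len(q),q.mean(0).round(4),np.round(c,4),round(r,4))
# fit circle of grip side r=15 / dome (sphere-ish)
from scipy.optimize import least_squares
q=B[(B[:,2]>.022)&(B[:,2]<.046)]
s=least_squares(lambda p:np.hypot(q[:,0]-p[0],q[:,1]-p[1])-.015,[.667,.009],loss="soft_l1",f_scale=.002); print("side",s.x)
print(B[:,2].max())
```

```text
376 [0.6681 0.0178 0.0163] [0.6679 0.0093] 0.0221
84 [0.6684 0.0215 0.0334] [0.6676 0.0135] 0.0143
521 [0.6681 0.0109 0.0546] [0.6684 0.0093] 0.0151
side [0.66816366 0.00885375]
0.059331779714148436
```

View pics/Fcrop.png

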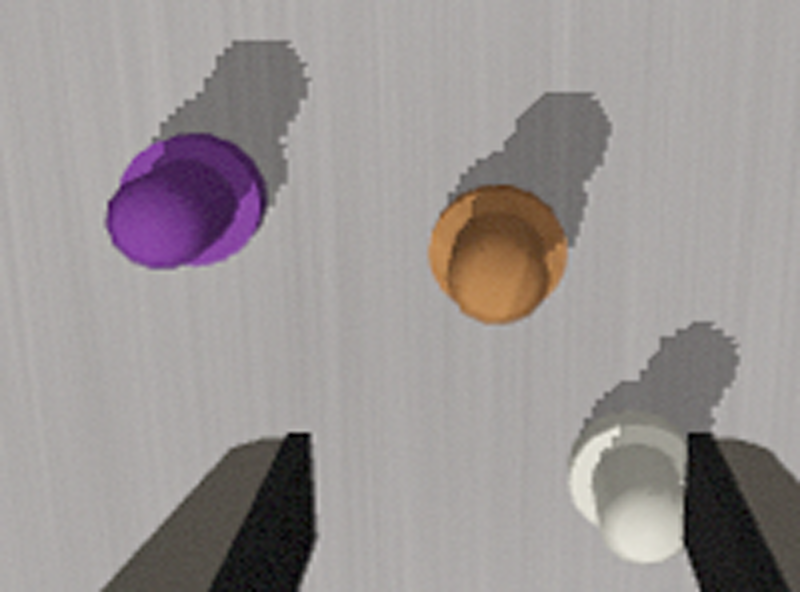

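The brown, wood-coloured knob at (324,178) is the finial; the purple (246,165) and white (357,240) ones are look-alikes. Its measured radii (22 mm flange, 15 mm grip) fit.

Run:
```python
from h import *
x,y=.6680,.0091
line_to([x,y,.075],rate=.15)
print(line_to([x,y,.021],rate=.05,force_limit=6)); st("down")
command_gripper(.02,grip_force=20); st("grip")
line_to([x,y,.32],rate=.18); st("lift")
goto([.5072,.3981,.32],O); hold(.3); st("over"); save("wrist","Fb")
```

```text
False
down t 43.74 p [0.6684 0.009  0.0215] w 59.7 F [-0.5  1.2 -0.5]
grip t 44.31 p [0.6681 0.0091 0.0211] w 29.1 F [-0.6 -0.   0.2]
lift t 46.12 p [0.6676 0.0092 0.3186] w 29.7 F [-0.  -1.2  0.4]
over t 47.97 p [0.5077 0.3976 0.32  ] w 29.3 F [-0.1  0.5 -1.5]
```

View pics/wrist_Fb.png

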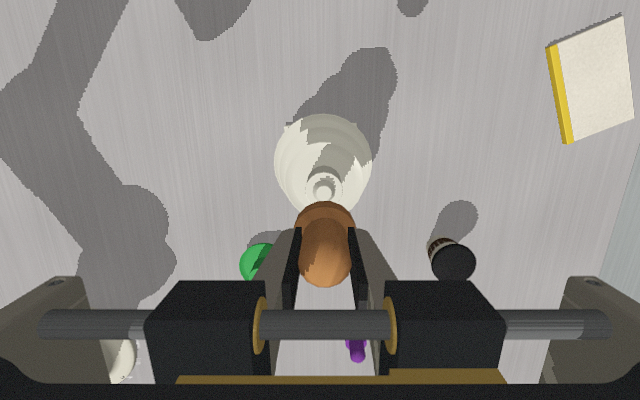

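Knob is held upright; stack below is intact.

Run:
```python
from h import *
seat(.5072,.3981,.219)
```

```text
above t 49.06 p [0.5075 0.3982 0.2497] w 29.5 F [ 0.5  0.2 -1.9]
tip False t 49.66 p [0.5071 0.3981 0.2308] w 29.0 F [-0.1 -0.3 -0.2]
seat False t 50.36 p [0.5072 0.3981 0.22  ] w 29.3 F [-0.7  1.2 -0.6]
contact True t 50.64 p [0.5074 0.3982 0.219 ] w 29.5 F [ 0.2 -0.4  4.4]
```

Run:
```python
from h import *
release(.5072,.3981,.219,.36); save("wrist","Fs"); 
meas("wrist","Fs",(300,150),.161,.145,.29) 
goto([.40,-.25,.30],O); hold(.5); st(); save("top","end"); save("scene","end")
z=np.load("top_end.npz"); W=cloud("top",z["p"],z["d"]); 
c=np.array([.507,.398]); A=W.reshape(-1,3); A=A[np.hypot(*(A[:,:2]-c).T)<.09]
q=A[A[:,2]>.235]; print("knob",len(q),q.mean(0),q[:,2].max())
for lo,hi in[(.208,.225),(.15,.166),(.095,.108),(.038,.05)]:
    q=A[(A[:,2]>lo)&(A[:,2]<hi)]; print(lo,len(q),np.round(cv2.minEnclosingCircle(q[:,:2].astype(np.float32))[0],4),round(cv2.minEnclosingCircle(q[:,:2].astype(np.float32))[1]*1e3,1))
meas("top","end",(224,151),.074,.02); meas("top","0" if False else "end",(408,140),.085,.02)
import os; os.system("cp top0.npz top_0.npz"); meas("top","0",(224,151),.074,.02); meas("top","0",(408,140),.085,.02)
p=z["p"]; s=np.load("scene_end.npz")["p"][60:260,260:500]; cv2.imwrite("pics/endcrop.png",cv2.resize(s,None,fx=3,fy=3)[:,:,::-1])
```

```text
open t 51.56 p [0.5068 0.3979 0.2176] w 59.8 F [-0.7  0.1 -0.6]
up t 52.86 p [0.5069 0.3979 0.3589] w 59.9 F [ 0.7 -0.4  0.5]
meas [0.5077 0.3982] [92.2 92.5] 3933
 t 55.76 p [ 0.4  -0.25  0.3 ] w 59.8 F [ 0.1 -0.5  0.4]
knob 175 [0.50994832 0.39581179 0.25061627] 0.2587034218753568
0.208 151 [0.5101 0.3982] 22.8
0.15 806 [0.509  0.3987] 48.5
0.095 738 [0.5073 0.3985] 61.8
0.038 830 [0.5063 0.3976] 76.6
meas [0.7203 0.2337] [68.7 73. ] 614
meas [0.6338 0.0225] [1174.3 2035.4] 234094
meas [0.7203 0.2338] [68.7 72.9] 612
meas [0.6328 0.0069] [1151.7 2078.8] 244114
```

View pics/endcrop.png

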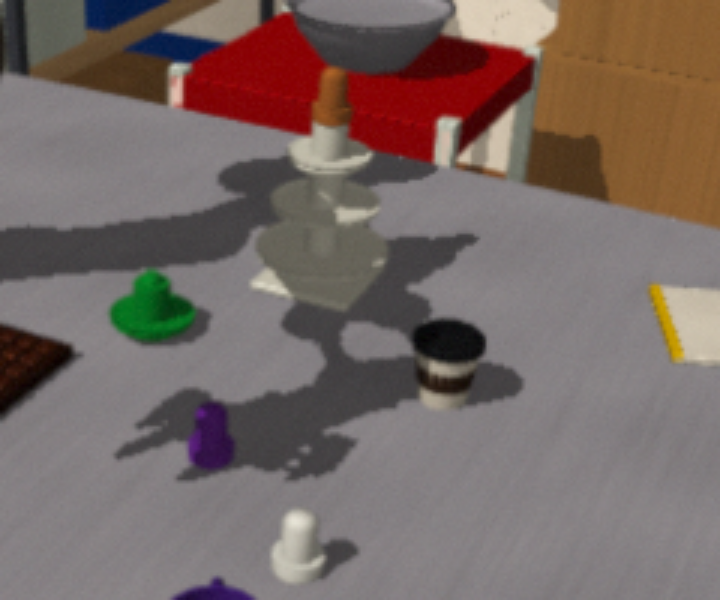

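View pics/top_end.png

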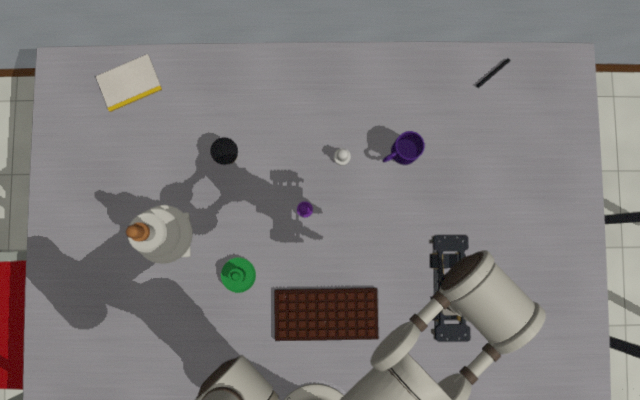

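```bash
python3 -c "
from workcell import *
hand_in(); print(read_time_s())"
```

```text
the job is handed in; nothing more can be done
the job is handed in; nothing more can be done
```

The stand is assembled on its base: large, medium and small tiers, then the wooden knob. Each piece was lowered until contact at its expected seated height and released before the next. I handed the job in at about 56 s of the 122 s allowed.

**Heights:** contact came within about 0.2 mm of the calculated height for every piece. The three plate tops measured about 42, 100 and 158 mm, as they should. The highest knob point read 259 mm against the calculated 256 mm, which is within the depth noise.

**Alignment:** neighbouring pieces' axes measured about 1–2 mm apart, against a limit of 5 mm. They drift steadily towards +x going up. I could not tell small play in the sockets from camera calibration error.

**Tilt:** the scene picture shows everything upright; I did not measure the tilt angles.

**Cup and mug:** the cup is within 0.1 mm of where it started. The automatic mug measurement failed because its outline merged with the background. The mug is at the same pixels, around (408,148), in the first and last top pictures.

The green tier and the purple and white knobs were not touched.

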